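Latch the guard box before a bench test

ROBOT

A 6-joint arm with a two-finger parallel gripper is mounted at the origin on the work surface. World frame = base frame: x ahead of the robot, y to its left, z up, the work surface at z = 0. Lengths are in mm, angles in degrees, forces in N, time in s.
With the tool pointing down it reaches from about 375 to 750 mm from the base axis. Payload 9 kg.
Tool frame: the origin (TCP) lies at the very end of the fingers, on their centre line; the grasp point (between the pads) lies 19 mm behind it; z points along the fingers, y is the line along which they close (so a half turn about z gives the same grasp; the last joint's range is limited). The gripper opens to 85 mm and grips with 20 to 120 N. Pads are 22 mm wide; open, the fingers measure 114 mm over their backs; the gripper's body (76 mm by 85 mm) begins 54 mm behind the grasp point. The pads swing forward as they close: fully open they stand 13 mm farther back than shut.
Start: joints at [55.308, 5.964, 5.575, 89.605, 0, 77.527], TCP at [226.899, 555.476, 231.331] pointing down, gripper open.
Joint ranges: [-171.21, 171.21], [-48.23, 106.86], [-62.78, 66.21], [-105.2, 120.99], [-86.42, 89.51], [-180, 180]. Speed limits (degrees/s): [127.2, 127.2, 147.25, 180, 180, 180].

INTERFACE

Orientations are given as [roll, pitch, yaw] about the fixed x, y, z axes, in that order (R = Rz(yaw) Ry(pitch) Rx(roll)).
In Python, from plant import env gives the robot as it stands.
- The arm moves only by the shell command python3 -m handwheel 'ROWS' [FORCE]. ROWS is JSON, a list of rows, each a list of 3 entries, a list of its own where there are three numbers: the shift along the tool's x, y, z in cm, then the turn about the tool's z in rad, then the finger opening in cm, from 0 to 8.54. A call has 1 to 5 rows; each row is the pose to reach, as a shift and turn from the pose commanded when the call began, along the tool's axes at that moment; what a row does not reach only later rows make up. A row lasts 1/12 s, in which the tool goes at most 41.7 mm and 7.16 degrees, less where a joint would pass 70% of its speed; a pose out of reach is approached as far as the arm can. A call with a gripper value outside its range is refused whole. The fingers move at their own pace and stop on an object; FORCE is the grip in N (left out, the last holds). Time passes only in rows, so rows that repeat a pose let the fingers close. It gives the time, the measured TCP pose, the force, the opening and the grip force at its end, in the units of the state.
- env.sense(): the state, without advancing time (a new reading comes with each control period).
- env.snapshot(name): name is "scene" or "top" or "wrist"; returns a dict with "color" (480x640x3 uint8, red, green, blue), "vfov" (degrees; the focal length in pixels is half the picture's height over the tangent of half this angle, whatever the lens; pixels are square), "cx", "cy" (the principal point, pixels), "k1" (the pictures are not rectified: a ray, as slopes to the right and down, at radius r is drawn at 1 + k1 r^2 times it, then the intrinsics apply), "rvec" (rotation vector, rad) and "tvec" (3), from world to camera coordinates, as OpenCV has them; the wrist camera has in their place "tool_from_camera" (4x4, takes a point from camera to tool coordinates, whose origin is the TCP and whose axes are the flange's). Camera axes: x right, y down, z forward; pixel columns grow to the right and rows downward; lengths in mm; the calibration is good to about 2 mm. A picture is of the moment at which its call begins: read the wrist's pose just before it. There is no depth.
- env.sign_off(): hands the job in; it is judged then, once.
The state is a dict: "clock": time; "joint_positions": joint angles; "joint_vel": joint speeds; "effort": joint torques, N m; "position": TCP position; "tool_rot": TCP orientation; "wrist_force": force on the tool from outside, world axes, zero at the start; "ft_torque": the same for the moment, N m; "finger_gap": opening from 0.0 (shut) to 1.0 (fully open); "grip_force": force on a finger pad.
Only numpy, scipy, OpenCV 4.12 (cv2) and the standard library are available. Lean on these libraries where they do the work, as an engineer would, in place of code of your own. Each camera call takes 0.05 s, during which the arm holds its last target. There are 200 camera calls.

TASK

The bench is about to be powered up. Push the door of the guard box that has the circuit board in it shut until its sprung tongue snaps in behind the strike, so that the door stays fully home by itself. Leave the door of the empty guard box standing open as it is.

Things in the scene. Friction and masses are not known exactly. Their poses are not given: they have to be found in the camera images.
- box: Fixed open-topped beige guard box with the dark red circuit board in it: 150 deep (x) x 190 wide (y) x 110 mm high. Origin: centre of its underside, z up, front with the door towards its -x. Door hinge axis: vertical at (-65, +80) mm. Strike: fixed steel plate at the other front corner, x -77 to -71, y -92 to -66, z 52 to 88 mm. Stands left or right of the empty box, turned up to 0.25 rad.
- box_door (a joint): Its door, rad: 0 shut; at angle q the free edge lies along (-sin q, -cos q) from the hinge axis in the box's frame, the outer face looks along (-cos q, sin q). Panel 10 mm thick, centred on the axis, 140 mm wide, z 10 to 108 mm. Push plate: 45 wide, 60 high, 2 mm proud of the outer face, centred 105 mm from the axis, 70 mm up. The door stays where left.
- box_tongue (a joint): Brass sprung tongue on that door's free edge, how far it is pressed in, m: 0 fully out (13 mm proud of the edge, 20 mm high, 70 mm up, slope facing into the box), about 0.007 riding on the strike, 0 again when snapped in. It rubs on the strike below a door angle of about 0.16 rad, needs some 6 to 12 N at the push plate, and snaps in at about 0.02 rad, just before the door's stop at 0.
- spare_door_edge (a point): Top of the free edge of the door of the other guard box, same make and size but empty: 140 mm from its hinge axis, 108 mm above the table. This door stands open too and must stay where it is.
Mind the look-alikes: they are no part of the job. What is shaped like the box but green is not meant.

How it is judged (in metres and radians):
At the end, for the whole second after the job is handed in: The door of the box with the circuit board is home (within 0.035 rad, about 5 mm at its edge) and at rest, its tongue has sprung out again behind the strike (pressed in by less than 4 mm), and the free edge of the empty box's door is within 25 mm of where it began (value of joint box_door below 0.035 rad and value of joint box_tongue below 0.004 m and velocity of joint box_door between -0.05 and 0.05 rad/s and distance of spare_door_edge from where it was at the start of the episode below 0.025 m); the robot touches nothing.
It fails at once if the empty box's door is pushed about (its free edge moves more than 25 mm) (distance of spare_door_edge from where it was at the start of the episode above 0.025 m).
It also fails if it takes over 29 s, if anything falls off the work surface, if the arm or the gripper's body presses on something with over 40 N, if the wrist force passes 120 N, or if a joint passes its speed limit or range.

## Working session

There is one attempt and no reset: what is moved stays moved. The work goes in short steps, Python scripts to look and compute and a shell command to move; the robot and the scene stay as the last step left them, time stands still between calls to the robot, and variables do not carry over. Pictures are saved under pics/ and viewed, at most 10 in all, crops included, and the job is handed in when it is done.

```bash
mkdir -p pics; ls
python3 - <<'E'
from plant import env
import cv2
s=env.sense();print(s)
for n in("scene","top"):
    d=env.snapshot(n);cv2.imwrite(f"pics/{n}0.png",d["color"][:,:,::-1]);print({k:v for k,v in d.items() if k!="color"})
E
```

```text
pics
{'clock': 0.0, 'joint_positions': array([ 5.53064162e+01,  5.99754023e+00,  5.52567369e+00,  8.96046323e+01,
       -2.24034872e-03,  7.75254700e+01]), 'joint_vel': array([-0.07777336,  0.01725359, -0.11548587,  0.04175415,  0.01978402,
       -0.0144591 ]), 'effort': array([-8.01517745e-04, -5.56930518e+01,  5.03646004e+01,  1.68041565e-02,
       -3.48030944e-04, -1.62195403e-05]), 'position': array([226.7036869 , 555.1522188 , 230.52003762]), 'tool_rot': array([-1.79924823e+02, -1.43367147e-02,  1.57780938e+02]), 'wrist_force': array([-0.10125914, -0.00300114, -0.28297353]), 'ft_torque': array([0.04392474, 0.02038367, 0.03438332]), 'grip_force': 0.0, 'finger_gap': 0.9991298242051624}
{'vfov': 48.518031281046994, 'cx': 323.03815277203483, 'cy': 240.0578194586192, 'k1': -0.15979446066621122, 'rvec': array([ 2.3905997 ,  0.9563338 , -0.28912643]), 'tvec': array([-313.16598977, -161.67203608, 1181.37553903])}
{'vfov': 52.64024793269488, 'cx': 311.54995625524, 'cy': 234.56550353426778, 'k1': 0.007009290438411541, 'rvec': array([ 2.2373151 , -1.96524368,  0.20204222]), 'tvec': array([  -6.5257912 ,  404.66009301, 1061.72329562])}
```

View pics/scene0.png

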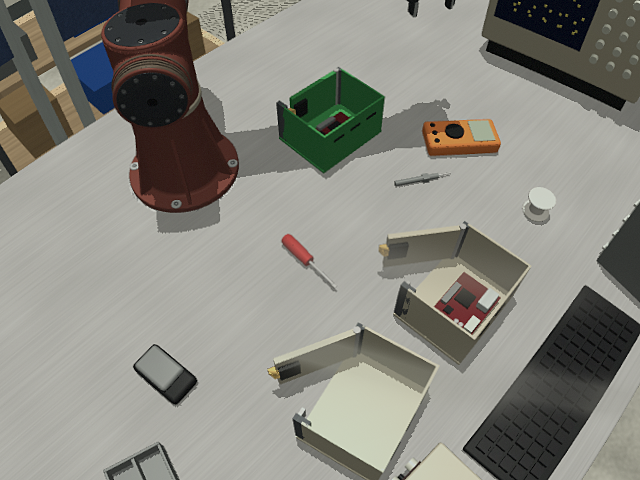

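View pics/top0.png

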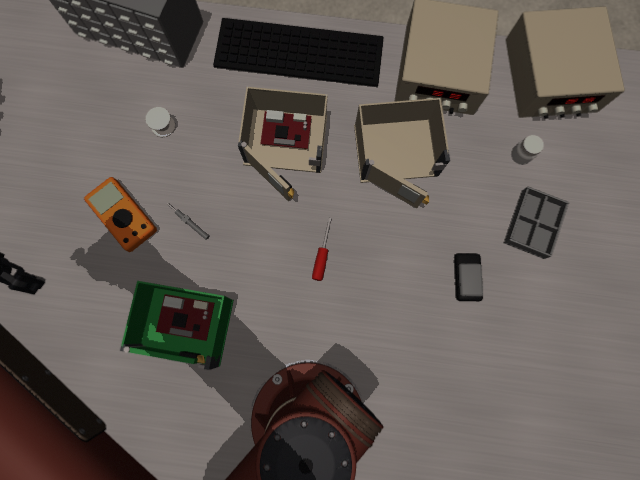

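The scene shows three boxes. The look-alikes in the top view are the beige box with the dark red board at about (285,130), the beige empty box at (402,140) and the green box with a board at (180,320). I choose the one at (285,130). Its door hinge is near (243,148) and its free edge near (292,195). I'll check this in a close crop.

```bash
cat > h.py <<'E'
import numpy as np, cv2
from plant import env
def K(d):
    f=240/np.tan(np.radians(d["vfov"]/2)); return np.array([[f,0,d["cx"]],[0,f,d["cy"]],[0,0,1]]), np.array([d["k1"],0,0,0.])
def proj(d,P):
    k,c=K(d); return cv2.projectPoints(np.float64(P).reshape(-1,1,3),d["rvec"],d["tvec"],k,c)[0].reshape(-1,2)
def back(d,uv,z):
    k,c=K(d); n=cv2.undistortPointsIter(np.float64(uv).reshape(-1,1,2),k,c,None,None,(3,50,1e-9)).reshape(-1,2)
    R=cv2.Rodrigues(d["rvec"])[0]; C=-R.T@d["tvec"]; r=np.c_[n,np.ones(len(n))]@R
    return C+r*((np.reshape(z,-1)-C[2])/r[:,2])[:,None]
E
python3 - <<'E'
from h import *
im=cv2.imread("pics/top0.png")[75:215,225:445]
cv2.imwrite("pics/crop1.png",cv2.resize(im,None,fx=3.6,fy=3.6,interpolation=cv2.INTER_CUBIC))
E
```

```text
(no output)
```

View pics/crop1.png

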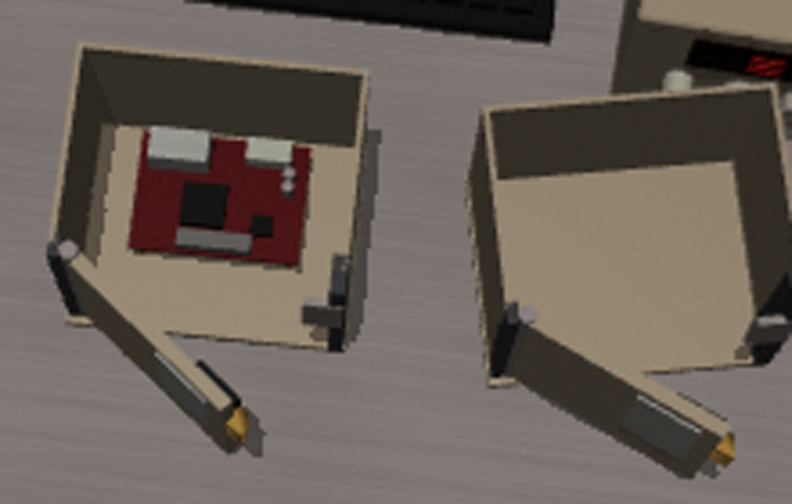

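The crop confirms the choice: the left box holds the dark red board. In crop pixels the back top corners are at (80,45) and (367,72), the hinge pin top at (67,248), and the top of the door's free edge at about (236,405). The empty box's hinge is at (525,312) and its door edge at (730,435).

Run:
```python
from h import *
from scipy.optimize import least_squares
d=env.snapshot("top")
uv=np.array([[80,45],[367,72],[67,248],[236,405],[345,345],[67,322],[525,312],[725,432]])/3.6+[225,75]-.36
P=back(d,uv,[110,110,110,108,0,0,110,108]);print(P.round(1))
print("width",np.linalg.norm(P[0]-P[1]),"hinge-edge",np.linalg.norm(P[2]-P[3]),np.linalg.norm(P[6]-P[7]))
m=np.array([[75,95],[75,-95],[-65,80],None,[-75,-95],[-75,95]],object)
idx=[0,1,2,4,5];M=np.array([m[i] for i in idx],float);W=P[idx,:2]
Rz=lambda a:np.array([[np.cos(a),-np.sin(a)],[np.sin(a),np.cos(a)]])
f=lambda p:(M@Rz(p[2]).T+p[:2]-W).ravel()
r=least_squares(f,[W[:,0].mean(),W[:,1].mean(),0]);x,y,a=r.x;print(r.x,r.fun.reshape(-1,2).round(1))
H=np.array([-65,80])
e=Rz(a).T@(P[3,:2]-r.x[:2])-H;q=np.arctan2(-e[0],-e[1]);print("q",q)
wp=lambda b:Rz(a)@b+r.x[:2]
for qq in (q,.8,.5,.3,.16,.08,0,-.02):
    u=np.array([-np.sin(qq),-np.cos(qq)]);n=np.array([-np.cos(qq),np.sin(qq)])
    c=H+u*105+n*7; print(round(qq,2),"plate",wp(c).round(1),"normal deg",np.degrees(np.arctan2(*(Rz(a)@n)[::-1])).round(1), "edge",wp(H+u*140).round(1))
```

```text
[[ 709.1  234.   110. ]
 [ 713.9   51.8  110. ]
 [ 573.2  220.7  110. ]
 [ 487.2  103.6  108. ]
 [ 571.5   46.     0. ]
 [ 563.6  234.7    0. ]
 [ 568.   -63.6  110. ]
 [ 508.3 -191.3  108. ]]
width 182.3009613871526 hinge-edge 145.2708282185719 141.03942491371484
[6.39676005e+02 1.41798207e+02 2.65659401e-02] [[ 3.1  4.7]
 [ 3.2 -3. ]
 [-0.6 -0.7]
 [-4.3 -1.1]
 [-1.4  0. ]]
q 0.6592345186325683
0.66 plate [504.8 139.5] normal deg 143.8 edge [489.8 107.1]
0.8 plate [494.2 149.8] normal deg 135.7 edge [474.8 119.9]
0.5 plate [518.5 129.8] normal deg 152.9 edge [508.7  95.4]
0.3 plate [537.5 120.8] normal deg 164.3 edge [534.8  85.2]
0.16 plate [551.7 116.9] normal deg 172.4 edge [553.9  81.3]
0.08 plate [560.  115.6] normal deg 176.9 edge [565.1  80.2]
0 plate [568.4 114.9] normal deg -178.5 edge [576.3  80.1]
-0.02 plate [570.5 114.8] normal deg -177.3 edge [579.1  80.2]
```

```bash
cat >> h.py <<'E'
def to(x,y,z,yaw):
    from scipy.spatial.transform import Rotation as Ro
    s=env.sense();R=Ro.from_euler('xyz',s["tool_rot"],degrees=True)
    print(round(s["clock"],2),s["position"].round(1),s["tool_rot"].round(1),s["wrist_force"].round(1),"gap",round(s["finger_gap"],2))
    print("shift cm",(R.inv().apply(np.array([x,y,z])-s["position"])/10).round(2),"turn",round(-np.radians((yaw-s["tool_rot"][2]+180)%360-180),3))
E
python3 -m handwheel '[[[-7.1,-5.3,0],-0.05,0],[[-11,-8.2,0],-0.1,0],[[-14,-10.5,0],-0.15,0],[[-17.5,-13.1,0],-0.2,0],[[-20,-15,0],-0.2,0]]' 20
python3 -c "from h import *; to(456,175,180,168)"
```

```text
clock: 0.57
position: [334.3, 375.1, 231.1]
tool_rot: [-180.0, -0.0, 169.5]
wrist_force: [1.6, -0.2, 0.5]
finger_gap: 0.302
grip_force: 0.0
0.57 [334.3 375.1 231.1] [-180.    -0.   169.5] [ 1.6 -0.2  0.5] gap 0.3
shift cm [-15.62 -17.45   5.11] turn 0.026
```

```bash
python3 -m handwheel '[[[-4,-4,0],0,0],[[-7,-8,0.5],0,0],[[-10,-11.5,2],0,0],[[-12.5,-14.5,4],0,0],[[-15,-17,5],0,0]]'
python3 -m handwheel '[[[-0.5,-0.5,0],0,0],[[-0.5,-0.5,0],0,0]]'
python3 - <<'E'
from h import *
to(456,175,52,168)
s=env.sense();d=env.snapshot("wrist");print(d["tool_from_camera"].round(2));cv2.imwrite("pics/w1.png",d["color"][:,:,::-1])
E
```

```text
clock: 0.98
position: [436.9, 201.1, 189.2]
tool_rot: [180.0, 0.0, 169.2]
wrist_force: [1.2, -0.1, 0.3]
finger_gap: 0.003
grip_force: 0.0
clock: 1.15
position: [440.9, 194.9, 188.6]
tool_rot: [-180.0, -0.1, 169.0]
wrist_force: [-0.3, -0.0, 0.4]
finger_gap: 0.003
grip_force: 0.0
1.15 [440.9 194.9 188.6] [-1.80e+02 -1.00e-01  1.69e+02] [-0.3 -0.   0.4] gap 0.0
shift cm [-1.88 -1.65 13.65] turn 0.017
[[   0.     -0.96   -0.3    74.64]
 [   1.     -0.      0.     -0.25]
 [  -0.     -0.3     0.96 -142.97]
 [   0.      0.      0.      1.  ]]
```

View pics/w1.png

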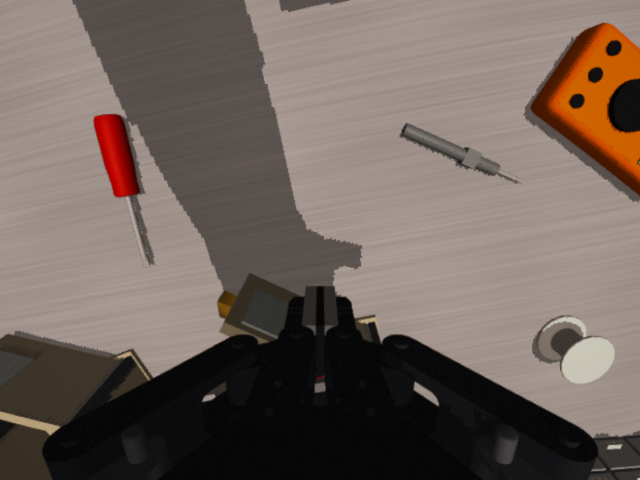

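The fingers are shut at about (320,300). The door is behind them, with its plate at (265,305) and the brass tongue at (228,302). The fingertips are on the door's outer side and the way down is clear, so I'll descend and start pushing.

```bash
python3 -m handwheel '[[[0,0,4],0,0],[[0,0,8],0,0],[[-0.5,-0.5,11.5],0,0],[[-1,-1,13.6],0,0],[[-1,-1,13.6],0,0]]'
python3 - <<'E'
from h import *
to(485,154,52,164)
d=env.snapshot("top");cv2.imwrite("pics/t1.png",cv2.resize(d["color"][75:235,215:435,::-1],None,fx=3.6,fy=3.6,interpolation=cv2.INTER_CUBIC))
E
```

```text
clock: 1.62
position: [445.0, 185.8, 49.3]
tool_rot: [-179.9, -0.4, 169.3]
wrist_force: [-1.2, 0.1, 0.2]
finger_gap: -0.003
grip_force: 0.0
1.62 [445.  185.8  49.3] [-179.9   -0.4  169.3] [-1.2  0.1  0.2] gap -0.0
shift cm [-4.51 -2.38 -0.29] turn 0.093
```

View pics/t1.png

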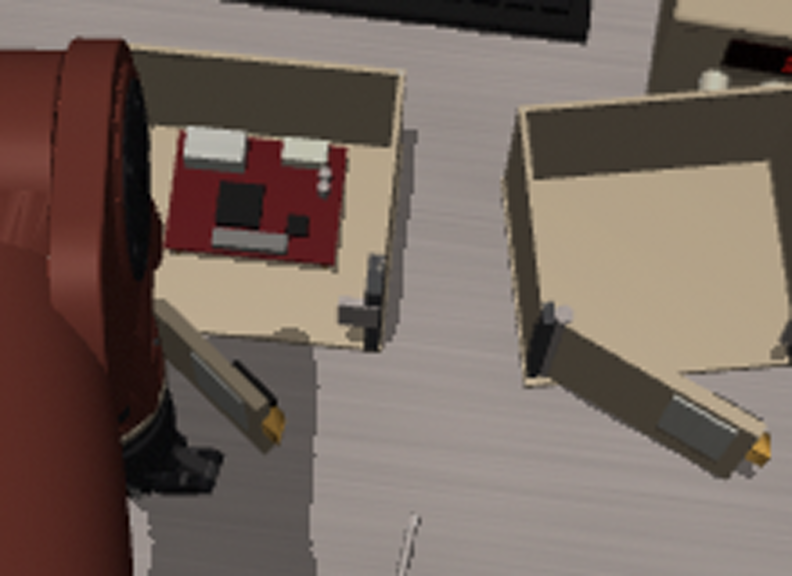

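The fingertips are in front of the door at (200,470) and clear of both boxes. Neither door has moved. I'll push now.

```bash
python3 -m handwheel '[[[-2.5,-1.3,0],0,0],[[-4,-2.2,-0.2],0,0],[[-5,-2.7,-0.2],0,0],[[-6,-3.2,-0.2],0,0],[[-7,-3.7,-0.2],0,0]]'
python3 -m handwheel '[[[-0.7,-0.3,0],0,0],[[-1.4,-0.6,0],0,0],[[-2.1,-0.9,0],0,0],[[-2.8,-1,0],0,0],[[-2.8,-1,0],0,0]]'
python3 - <<'E'
from h import *
to(556.5,114.6,52,172)
d=env.snapshot("top");cv2.imwrite("pics/t2.png",cv2.resize(d["color"][75:235,215:435,::-1],None,fx=3.6,fy=3.6,interpolation=cv2.INTER_CUBIC))
E
```

```text
clock: 2.08
position: [511.3, 136.4, 57.1]
tool_rot: [180.0, 0.1, 169.3]
wrist_force: [-0.2, 1.7, 0.3]
finger_gap: 0.002
grip_force: 0.0
clock: 2.5
position: [536.9, 120.5, 55.7]
tool_rot: [180.0, 0.0, 169.2]
wrist_force: [-0.6, -0.3, 0.1]
finger_gap: -0.004
grip_force: 0.0
2.5 [536.9 120.5  55.7] [180.    0.  169.2] [-0.6 -0.3  0.1] gap -0.0
shift cm [-2.03 -0.21  0.37] turn -0.049
```

View pics/t2.png

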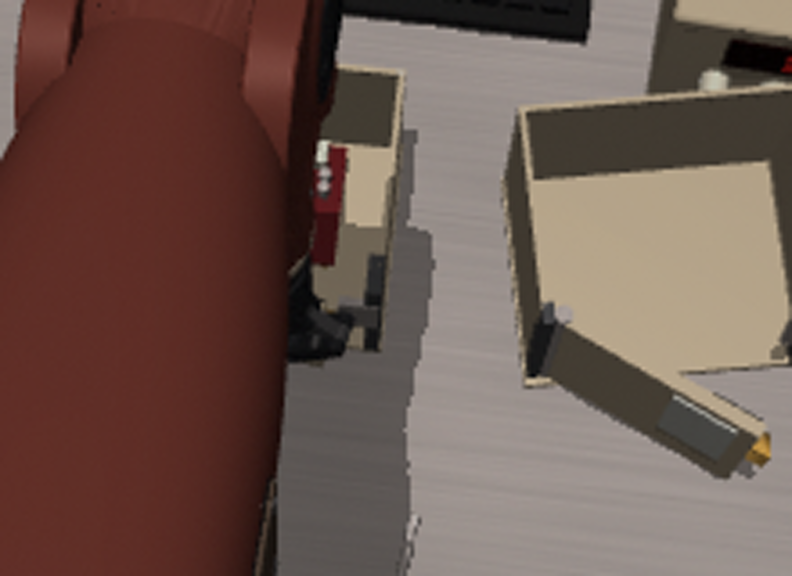

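The gripper hides the door at this point, and the fingertips are close to the strike at (365,310). The empty box's door is unchanged. I'll push on and watch the force.

```bash
python3 -m handwheel '[[[-0.4,0,0.2],0,0],[[-0.8,0,0.2],0,0],[[-1.2,0,0.2],0,0],[[-1.6,0,0.2],0,0],[[-1.6,0,0.2],0,0]]'
python3 -m handwheel '[[[-0.2,0,0],0,0],[[-0.4,0,0],0,0],[[-0.4,0,0],0,0]]'
python3 -m handwheel '[[[-0.15,0,0],0,0],[[-0.3,0,0],0,0],[[-0.3,0,0],0,0]]'
```

```text
clock: 2.97
position: [551.5, 118.1, 53.2]
tool_rot: [180.0, -0.1, 169.3]
wrist_force: [-0.8, -0.4, 0.4]
finger_gap: -0.002
grip_force: 0.0
clock: 3.22
position: [552.3, 117.9, 52.8]
tool_rot: [-180.0, -0.4, 169.3]
wrist_force: [-15.9, 1.1, 6.7]
finger_gap: 0.003
grip_force: 0.0
clock: 3.47
position: [552.2, 117.9, 52.0]
tool_rot: [-179.9, -0.7, 169.4]
wrist_force: [-31.1, 2.5, 12.4]
finger_gap: 0.001
grip_force: 0.0
```

Run:
```python
from h import *
d=env.snapshot("scene");cv2.imwrite("pics/s2.png",cv2.resize(d["color"][190:390,340:560,::-1],None,fx=3,fy=3,interpolation=cv2.INTER_CUBIC))
```

```text
(no output)
```

View pics/s2.png

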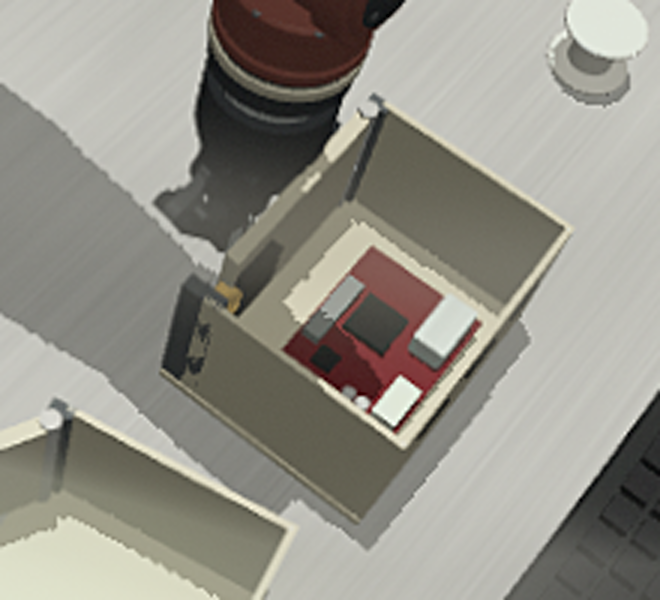

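The door looks home: the brass tongue at (230,297) shows behind the strike plate at (210,290). I'll back off, raise the tool and check that the door stays.

```bash
python3 -m handwheel '[[[1,0,0],0,0],[[3,0,0],0,0],[[6,1,0],0,0],[[9,3,0],0,0],[[11,5,-2],0,0]]'
python3 -m handwheel '[[[2,3,-3],0,0],[[3,6,-6],0,0],[[4,9,-9],0,0],[[4,12,-12],0,0],[[4,12,-12],0,0]]'
python3 -m handwheel '[[[1,4,0],0,0],[[2,8,0],0,0],[[2,10,0],0,0],[[2,10,0],0,0],[[2,10,0],0,0]]'
python3 - <<'E'
from h import *
d=env.snapshot("scene");a=cv2.resize(d["color"][190:390,340:560,::-1],(400,364),interpolation=cv2.INTER_CUBIC)
d=env.snapshot("top");b=cv2.resize(d["color"][75:235,225:445,::-1],(400,291),interpolation=cv2.INTER_CUBIC)
cv2.imwrite("pics/end.png",np.hstack([a,cv2.copyMakeBorder(b,0,73,0,0,0)]))
E
```

```text
clock: 3.93
position: [455.3, 186.5, 70.1]
tool_rot: [-179.9, -0.3, 169.2]
wrist_force: [0.7, 0.9, -0.4]
finger_gap: -0.0
grip_force: 0.0
clock: 4.35
position: [444.3, 315.9, 199.2]
tool_rot: [179.7, 0.4, 169.4]
wrist_force: [0.6, -0.3, 0.9]
finger_gap: 0.001
grip_force: 0.0
clock: 4.77
position: [441.6, 414.4, 193.3]
tool_rot: [-180.0, 0.0, 169.3]
wrist_force: [-0.0, -0.4, -0.3]
finger_gap: 0.003
grip_force: 0.0
```

View pics/end.png

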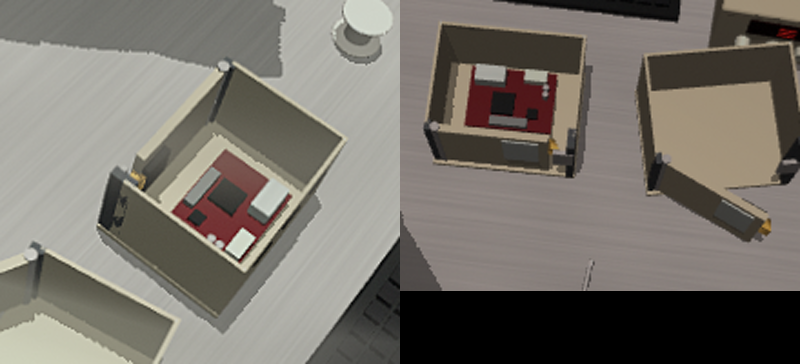

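The door has stayed home without the robot. Its top runs from (435,128) to (550,136), parallel to the back wall, and the tongue at (553,146) is behind the strike. The empty box's door is unchanged, and the robot is clear of everything.

```bash
python3 -c "from plant import env; print(env.sign_off())"
```

```text
the job is handed in; nothing more can be done
None
```

The door of the box with the circuit board is shut and stays home by itself, with its tongue snapped in behind the strike; the empty box's door was not touched, and the job is handed in (the sign-off gave no verdict).

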